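# Move a lift-off door between breaker housings

## Robot

A 6-joint arm with a two-finger parallel gripper is mounted at the origin on the work surface. World frame = base frame: x ahead of the robot, y to its left, z up, the work surface at z = 0. Lengths are in mm, angles in rad, forces in N, time in s.
With the tool pointing down it reaches from about 300 to 775 mm from the base axis. Payload 14.6 kg.
Tool frame: the origin (TCP) lies on the centre line of the jaws, within the pads' length; the fingertips stand 19 mm ahead of it and the grasp point (between the pads) is the TCP (bot.tip_reach is the distance from the TCP to the fingertips, in mm); y points along the fingers, x is the direction in which the jaws open and shut, and the axes are right-handed (so a half turn about y gives the same grasp; the last joint's range is limited). The gripper opens to 85 mm and grips with 20 to 120 N. Pads are 22 mm wide; open, the fingers measure 114 mm over their backs; the gripper's body (76 mm by 85 mm) begins 54 mm behind the grasp point. The pads swing forward as they close: fully open they stand 13 mm farther back than shut.
Start: joints at [1.1, 0.3, 1.521, -0, 1.321, -0.067], TCP at [216.1, 505.757, 250.281] pointing down, gripper open.
Joint ranges: [-3.03, 3.03], [-0.79, 2.21], [0.23, 2.52], [-1.04, 4.18], [0, 3.07], [-2.55, 2.55]. Speed limits (rad/s): [2.22, 2.22, 2.57, 3.14, 3.14, 3.14].

## Interface

Orientations are given as a unit quaternion [w, x, y, z].
In Python, from rig import bot gives the robot as it stands. Calls block until the motion is done:
- bot.move_to(position, orientation): joint-space move of the TCP to a pose.
- bot.servo_line(position, attitude=None, speed=150, until_force=None): straight line of the TCP; attitude=None keeps the orientation; speed is the mean speed in mm/s. With until_force (N) it stops when the force on the tool has changed by that much, and returns True; else False.
- bot.move_joints(angles): joint-space move.
- bot.move_gripper(opening, grip_force=None): finger opening in mm; grip_force is the grip in N (None keeps the last); returns when the fingers have stopped.
- bot.dwell(seconds).
- bot.ik(position, orientation): joint angles nearest the present ones, or None.
- bot.read_state(): the state.
- bot.read_camera(name): name is "scene" or "top" or "wrist"; returns a dict with "image" (420x560x3 uint8, blue, green, red), "depth" (420x560 float32, mm along the optical axis (not along the pixel's ray), 0 where there is no reading), "fovy" (degrees; the focal length in pixels is half the picture's height over the tangent of half this angle, whatever the lens; pixels are square), "cx", "cy" (the principal point, pixels), "eye" and "attitude" of the camera in the world; the wrist camera has in their place "mount" (4x4, takes a point from camera to tool coordinates, whose origin is the TCP and whose axes are the tool frame's). Camera axes: x right, y down, z forward; pixel columns grow to the right and rows downward; lengths in mm; the calibration is good to about 2 mm. A picture is of the moment at which its call begins: read the wrist's pose just before it.
A pose or a line that the arm cannot do raises bot.MotionError and nothing moves.
- bot.finish_job(): hands the job in, once; it reports no verdict.
The state is a dict: "clock": time; "joint_positions": joint angles; "qvel": joint speeds; "effort": joint torques, N m; "ee_pos": TCP position; "tool_rot": TCP orientation; "ft_force": force on the tool from outside, world axes, zero at the start; "moment": the same for the moment, N m; "grip_width": finger opening in mm.
Only numpy, scipy, OpenCV 4.12 (cv2) and the standard library are available. Lean on these libraries where they do the work, as an engineer would, in place of code of your own. Each camera call takes 0.05 s, during which the arm holds its last target. There are 200 camera calls.

## Task

Take the door with the red tabs off the grey housing: squeeze its two tabs together to draw the sprung hinge pin out of its eye, and keep squeezing while you lift the door straight up and out. Drop it back in on the blue housing, which has no door: lower it until the hinge barrel lies fully in both cradles, then let go so that the pin springs right out into the blue housing's eye and the door hangs straight. Leave the door with the black tabs where it is.

Things in the scene. Friction and masses are not known exactly. Their poses are not given: they have to be found in the camera images.
- red_grip (a point): Grip point of the red-tabbed door (0.23 kg): midway between squeezed tabs, 16 mm under their tops, 46 above hinge axis. y along barrel to pin end, z up. Tabs 22 mm wide in x, outer faces y -15 (fixed) and +37 (slides to +15): 52 mm apart, 30 squeezed. Barrel 16 dia, 130 long; 3 mm panel hangs to 60 below axis. In grey housing at start, this point 141 above deck. Lift 80 mm to clear, 150 to pass all.
- red_pin (a joint): Sprung hinge pin of the red door, carried by its sliding tab, in m: 0 = out (8 mm brass tip 22 mm beyond the barrel's end), 0.022 = drawn (flush). Squeeze the sliding tab towards the fixed one to draw it; spring 4 N at 0, 8 N drawn. A 25 N grip holds tabs and door firmly.
- blue_seat (a point): Where red_grip must come to in the blue housing (160 x 135 mm): 46 mm above hinge axis, 141 above deck; y along hinge to the eye, z up. Two open V cradles (y +-49 to 74, slippery) centre a barrel up to 15 mm off in x; end walls leave it 9 mm play each way in y, flared lips reach 18 above axis. Eye: 20 x 18 window in +y wall, closed above, so lower with pin drawn. Breaker box lies 35 mm behind (-x), lower.
- black_grip (a point): The same point on the other door, of the same shape but with black tabs, hanging in the white housing: leave it alone. Tabs' tops 157 mm above the deck. The three housings (grey, blue, white) are alike and stand side by side in any order.

How it is judged (in metres and radians):
On the way, in this order (a step that is already met when the one before it is completed fails the run):
1. the red door's hinge pin is drawn (value of joint red_pin above 0.015 m), for 0.1 s.
2. the red door is lifted clear of its housing (height (world z) of red_grip above 0.2 m), for 0.1 s.
At the end, for the whole second after the job is handed in: The red-tabbed door is home in the blue housing: its grip point within 15 mm across and 15 mm along the hinge and 7 mm up (8 mm down) of the seat point, barrel within 7 degrees of the hinge line, door within 15 degrees of upright, pin sprung out to within 4 mm of fully out (x of red_grip in the frame of blue_seat between -0.015 and 0.015 m and y of red_grip in the frame of blue_seat between -0.015 and 0.015 m and z of red_grip in the frame of blue_seat between -0.008 and 0.007 m and angle between the y axis of red_grip and the y axis of blue_seat, either way round below 0.12 rad and angle between red_grip's own z axis and vertical below 0.26 rad and value of joint red_pin below 0.004 m); the robot touches nothing.
It fails at once if the black-tabbed door is moved more than 20 mm (distance of black_grip from where it was at the start of the episode above 0.02 m).
It also fails if it takes over 48 s, if anything falls off the work surface, if the arm or the gripper's body presses on something with over 40 N, if the wrist force passes 120 N, or if a joint passes its speed limit or range.

## Working session

There is one attempt and no reset: what is moved stays moved. The work goes in short steps, each a Python script; the robot and the scene stay as the last script left them, time stands still between calls to the robot, and variables do not carry over. Pictures are saved under pics/ and viewed, about 8 in all and at most 12, crops included, and the job is handed in when it is done.

```bash
mkdir -p pics; cat > h.py <<'E'
import numpy as np, cv2
from scipy.spatial.transform import Rotation as R
from rig import bot
def rot(q): return R.from_quat([q[1],q[2],q[3],q[0]]).as_matrix()
def quat(M):
    q=R.from_matrix(M).as_quat(); return [float(q[3]),*map(float,q[:3])]
def cloud(name):
    s=bot.read_state(); c=bot.read_camera(name); d=c["depth"]
    h,w=d.shape; f=h/2/np.tan(np.radians(c["fovy"])/2)
    u,v=np.meshgrid(np.arange(w),np.arange(h))
    P=np.stack([(u-c["cx"])/f*d,(v-c["cy"])/f*d,d],-1)
    if "mount" in c:
        m=np.array(c["mount"]); P=P@m[:3,:3].T+m[:3,3]
        P=P@rot(s["tool_rot"]).T+np.array(s["ee_pos"])
    else:
        A=np.array(c["attitude"]); A=A if A.shape==(3,3) else rot(A)
        P=P@A.T+np.array(c["eye"])
    P[d<=0]=np.nan
    return c["image"],P,c
E
python3 - <<'E'
from h import *
for n in("top","scene"):
    im,P,c=cloud(n); cv2.imwrite(f"pics/{n}0.png",im); np.save(f"{n}0.npy",P)
    print(n,c["fovy"],c["eye"],c["attitude"],np.nanmin(P[...,2]),np.nanmax(P[...,2]))
E
```

```text
top 43.008024458416344 [ 363.54051637   -7.18262881 1266.13554362] [-0.05199954  0.71064358 -0.70038554  0.04173541] -770.6870096976411 571.6517764987161
scene 54.954397143266924 [1117.71234884   87.28695256  644.00027107] [-0.28260529  0.5861518   0.68658558 -0.32428468] -765.2654676225497 481.06150379127166
```

View pics/top0.png

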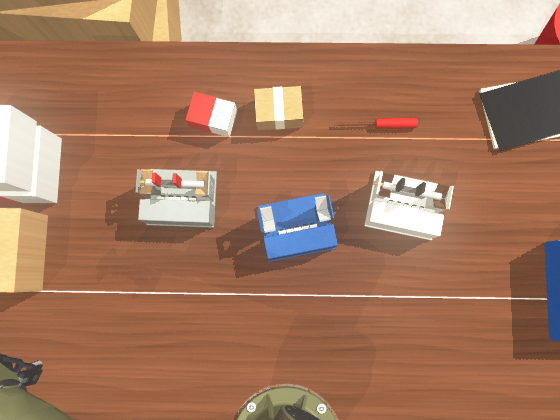

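View pics/scene0.png

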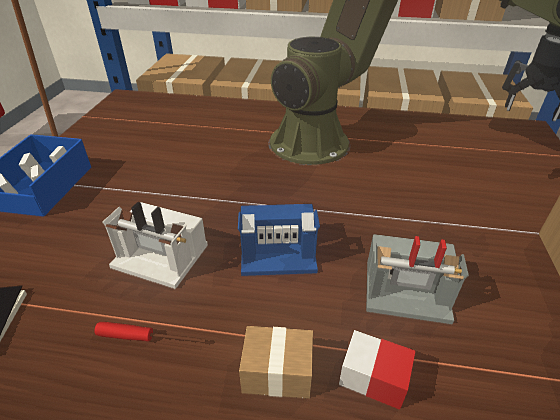

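```bash
python3 - <<'E'
from h import *
t=cv2.imread("pics/top0.png"); s=cv2.imread("pics/scene0.png")
r=lambda im,x,y,w,h:cv2.resize(im[y:y+h,x:x+w],(400,300),interpolation=cv2.INTER_CUBIC)
cv2.imwrite("pics/m1.png",np.vstack([np.hstack([r(t,125,155,104,78),r(t,245,187,104,78)]),np.hstack([r(s,355,225,128,96),r(s,220,190,128,96)])]))
P=np.load("top0.npy"); b,g,rr=[t[...,i].astype(int) for i in range(3)]
red=(rr>110)&(g<60)&(b<60)
m=red&(P[...,2]>90); m[:,:130]=0; m[:,230:]=0
n,l=cv2.connectedComponents(m.astype(np.uint8))
for i in range(1,n):
    Q=P[l==i]; print("red",len(Q),np.round(np.nanmedian(Q,0)),np.round(np.nanmin(Q,0)),np.round(np.nanmax(Q,0)))
for nm,(x0,y0,x1,y1) in dict(grey=(125,155,229,233),blue=(245,187,349,265)).items():
    Q=P[y0:y1,x0:x1].reshape(-1,3); Q=Q[Q[:,2]>20]
    for lo,hi in((60,90),(90,108),(108,120),(120,170)):
        k=Q[(Q[:,2]>lo)&(Q[:,2]<hi)]
        if len(k)>5: print(nm,lo,hi,len(k),cv2.minAreaRect(k[:,:2].astype(np.float32)),np.round(np.median(k,0)))
E
```

```text
grey 60 90 1833 ((542.6070556640625, 257.8944091796875), (161.45968627929688, 110.518798828125), 89.7144775390625) [515. 255.  84.]
grey 90 108 742 ((546.5729370117188, 256.90631103515625), (154.91412353515625, 111.3042221069336), 88.8922119140625) [572. 255. 102.]
grey 108 120 229 ((573.3054809570312, 256.8026123046875), (162.99951171875, 53.799381256103516), 88.70520782470703) [572. 285. 112.]
grey 120 170 167 ((573.5096435546875, 264.98992919921875), (52.59645080566406, 22.530553817749023), 89.27784729003906) [573. 283. 151.]
blue 60 90 1852 ((472.7628479003906, -21.431869506835938), (100.6855697631836, 159.816162109375), 12.385013580322266) [451. -26.  85.]
blue 90 108 483 ((479.7332458496094, -21.027511596679688), (111.51347351074219, 154.5472869873047), 11.748438835144043) [508. -58. 100.]
blue 108 120 187 ((506.94366455078125, -14.222251892089844), (54.50201416015625, 162.09063720703125), 11.652203559875488) [506. -60. 112.]
```

View pics/m1.png

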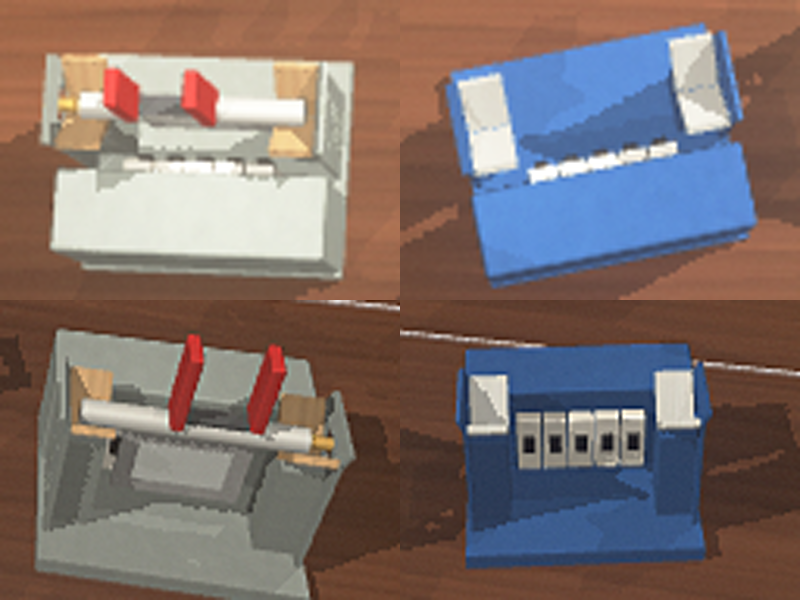

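```bash
cat >> h.py <<'E'
def tool(yaw,flip=1):
    x=flip*np.array([-np.sin(yaw),np.cos(yaw),0]); y=np.array([0,0,-1.]); return quat(np.stack([x,y,np.cross(x,y)],1))
E
python3 - <<'E'
from h import *
print(bot.read_state()["clock"],np.round(rot(bot.read_state()["tool_rot"]),2).tolist())
def go(p,yaw):
    best=None
    for f in(1,-1):
        q=bot.ik(p,tool(yaw,f)); print(f,None if q is None else np.round(q,2))
        if q is not None and (best is None or abs(q[5])<abs(best[1][5])): best=(f,q)
    bot.move_to(p,tool(yaw,best[0])); return best[0]
ims=[]
for n,p,yaw in(("blue",[490,-15,360],np.radians(12)),("grey",[555,256,360],0)):
    go(p,yaw); im,P,c=cloud("wrist"); print(n,bot.read_state()["clock"],np.array(c["mount"]).round(2).tolist())
    np.save(f"w_{n}.npy",P); cv2.imwrite(f"pics/w_{n}.png",im); ims.append(cv2.resize(im,(400,300)))
cv2.imwrite("pics/m2.png",np.hstack(ims))
E
```

```text
0.1 [[0.39, -0.0, -0.92], [0.92, -0.0, 0.39], [-0.0, -1.0, 0.0]]
1 [-0.11  0.1   1.51 -0.    1.53 -1.89]
-1 [-0.11  0.1   1.51  0.    1.53  1.26]
blue 2.2917 [[1.0, -0.0, 0.0, -0.43], [-0.0, -0.31, 0.95, -124.49], [0.0, -0.95, -0.31, 77.72], [0.0, 0.0, 0.0, 1.0]]
1 [ 0.37  0.39  1.15 -0.    1.6  -1.2 ]
-1 [ 0.37  0.39  1.15 -0.    1.6   1.94]
grey 4.4417 [[1.0, 0.0, -0.0, 0.26], [0.0, -0.31, 0.95, -124.49], [0.0, -0.95, -0.31, 79.32], [0.0, 0.0, 0.0, 1.0]]
```

View pics/m2.png

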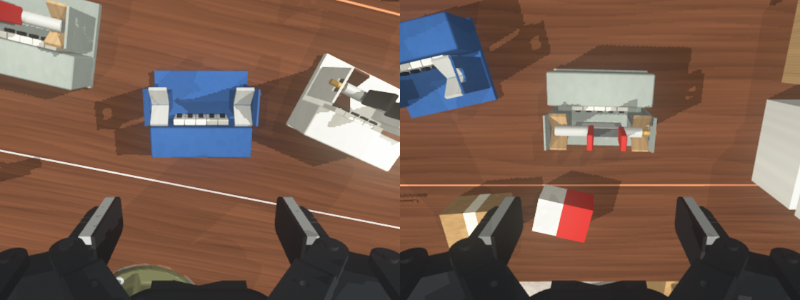

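```bash
python3 - <<'E'
from h import *
for nm,c0 in(("grey",(573,257)),("blue",(507,-14))):
    P=np.load(f"w_{nm}.npy"); im=cv2.imread(f"pics/w_{nm}.png").astype(int)
    near=(np.hypot(P[...,0]-c0[0],P[...,1]-c0[1])<110)&(P[...,2]>20)
    for lo,hi in((60,90),(100,108),(108,120)):
        k=P[near&(P[...,2]>lo)&(P[...,2]<hi)]
        print(nm,lo,hi,len(k),cv2.minAreaRect(k[:,:2].astype(np.float32)),np.round(np.median(k,0),1))
    red=near&(im[...,2]>100)&(im[...,1]<70)&(im[...,0]<70)&(P[...,2]>130)
    n,l=cv2.connectedComponents(red.astype(np.uint8))
    for i in range(1,n):
        Q=P[l==i]
        if len(Q)>15: print("red",len(Q),np.median(Q,0).round(1),np.percentile(Q,3,axis=0).round(1),np.percentile(Q,97,axis=0).round(1))
    if nm=="grey":
        Q=P[near&(P[...,2]>125)]; print("tabs",len(Q),Q.min(0).round(1),Q.max(0).round(1),cv2.minAreaRect(Q[:,:2].astype(np.float32)))
    # white cradle faces / barrel (bright) 
    w=near&(im.min(-1)>190)&(P[...,2]>85)&(P[...,0]>c0[0]-30); Q=P[w]; 
    if len(Q): print("bright",len(Q),cv2.minAreaRect(Q[:,:2].astype(np.float32)),Q.min(0).round(1),Q.max(0).round(1))
    # cradle cross sections: bins along hinge x with height
    yaw=np.radians(12) if nm=="blue" else 0
    X=np.array([np.cos(yaw),np.sin(yaw)]);Y=np.array([-X[1],X[0]])
    Q=P[near]; d=Q[:,:2]-np.array(c0); a=d@X; b=d@Y
    for s in(1,-1):
        k=(b*s>52)&(b*s<70); print("cr",s,[(int(x),round(float(np.median(Q[k&(abs(a-x)<2.5),2])),0)) for x in range(-35,36,5) if (k&(abs(a-x)<2.5)).sum()>2])
    k=(Q[:,2]>107); print("walls y", np.histogram(b[k],bins=range(-95,100,5)))
E
cd pics && python3 -c "
import cv2;a=cv2.imread('w_blue.png')[80:240,180:390];cv2.imwrite('b2.png',cv2.resize(a,None,fx=3.5,fy=3.5))"
```

```text
grey 60 90 7877 ((539.4595947265625, 258.0537414550781), (160.17520141601562, 101.19267272949219), 88.67057037353516) [515.4 258.   84.6]
grey 100 108 2481 ((574.035400390625, 261.17041015625), (162.2889404296875, 55.458457946777344), 88.72518157958984) [572.9 255.8 104.1]
grey 108 120 811 ((573.4601440429688, 257.3447570800781), (162.51194763183594, 52.37474822998047), 88.77482604980469) [571.4 284.5 112.2]
red 88 [563.  246.4 151.9] [562.4 242.  131.2] [580.5 248.5 158.2]
red 108 [565.2 285.1 145.9] [563.5 284.5 130.9] [582.7 290.1 157.5]
tabs 36601 [535.3 182.7 125.6] [585.7 330.  429.7] ((559.6232299804688, 255.83433532714844), (147.26234436035156, 50.410118103027344), 88.3932876586914)
bright 560 ((570.8634033203125, 248.51991271972656), (142.9165496826172, 39.28498458862305), 87.66494750976562) [548.3 176.3  97.9] [587.6 319.8 114.3]
cr 1 [(-35, 405.0), (-30, 410.0), (-25, 405.0), (-20, 409.0), (-15, 408.0), (-10, 97.0), (-5, 98.0), (0, 103.0), (5, 102.0), (10, 94.0), (15, 97.0), (20, 102.0), (25, 107.0), (30, 106.0)]
cr -1 [(-35, 406.0), (-30, 409.0), (-25, 405.0), (-20, 409.0
[... 1310 characters left out ...]
), (20, 103.0), (25, 107.0), (30, 105.0)]
cr -1 [(-35, 80.0), (-25, 108.0), (-20, 409.0), (-15, 409.0), (-10, 406.0), (-5, 409.0), (0, 86.0), (5, 88.0), (10, 93.0), (15, 98.0), (20, 103.0), (25, 107.0), (30, 106.0)]
walls y (array([   0,    0,   80,  304,   38,  249, 1217, 2631, 1804, 1430, 2131,
       3095, 1063, 1264,  858,  434,  453,  617,  582,  495,  544,  612,
        573,  356,  680, 1128, 1246,  857, 4040, 1491, 1974, 2069, 1892,
        496,  338,   18,    0,    0]), array([-95, -90, -85, -80, -75, -70, -65, -60, -55, -50, -45, -40, -35,
       -30, -25, -20, -15, -10,  -5,   0,   5,  10,  15,  20,  25,  30,
        35,  40,  45,  50,  55,  60,  65,  70,  75,  80,  85,  90,  95]))
```

View pics/b2.png

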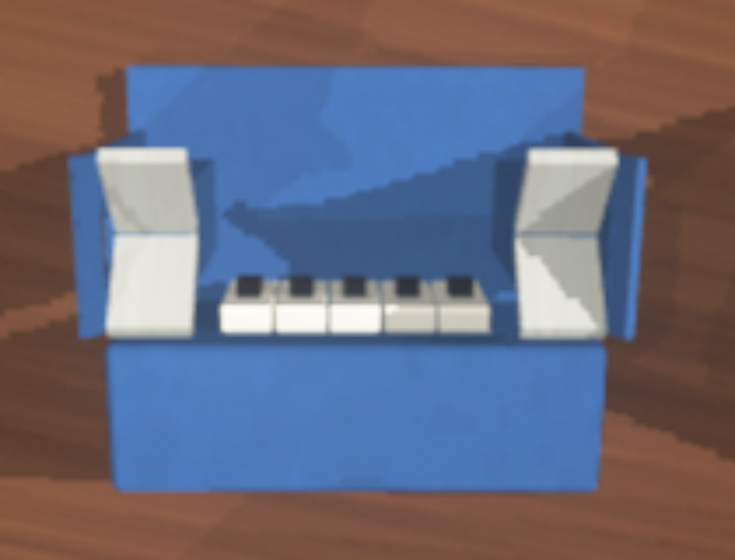

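```bash
python3 - <<'E'
from h import *
yaw=np.radians(-1.3); q=tool(yaw,1); st=lambda t:(lambda s:print(t,round(s["clock"],2),np.round(s["ee_pos"],1),np.round(s["ft_force"],1),np.round(s["moment"],2),round(s["grip_width"],1)))(bot.read_state())
bot.move_to([573,255,220],q); bot.move_gripper(85,30); st("above")
print(bot.servo_line([573,255,142],speed=80,until_force=15)); st("down")
bot.move_gripper(25,30); bot.dwell(.3); st("grip")
im,P,c=cloud("wrist"); cv2.imwrite("pics/g1.png",im)
E
```

```text
above 5.28 [573.4 255.3 222.1] [-0.2  0.1  0.4] [-0.04  0.06  0.03] 84.8
False
down 6.4 [573.3 255.1 142.7] [ 0.5  0.2 -0.4] [ 0. -0. -0.] 85.0
grip 7.24 [573.7 254.7 143.8] [-2.5 -3.8 12.3] [-0.23  0.35  0.04] 29.0
```

View pics/g1.png

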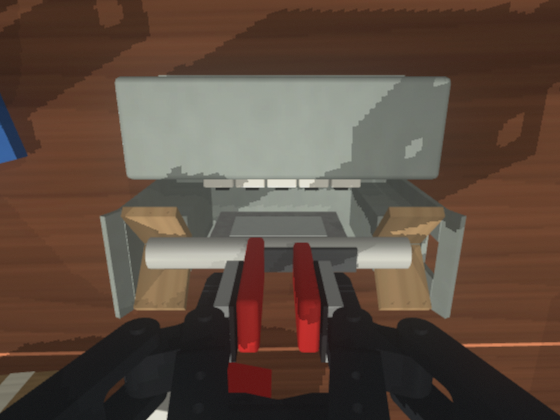

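Tabs are squeezed between the pads (red at about 255 and 307, row 300), the pin is flush at the barrel's right end (410, 252). Lift.

```bash
python3 - <<'E'
from h import *
st=lambda t:(lambda s:print(t,round(s["clock"],2),np.round(s["ee_pos"],1),np.round(s["ft_force"],1),np.round(s["moment"],2),round(s["grip_width"],1)))(bot.read_state())
print(bot.servo_line([573.3,255,165],speed=40,until_force=35)); st("l1")
print(bot.servo_line([573.3,255,305],speed=120,until_force=35)); st("l2")
yaw=np.radians(11.95)
bot.move_to([508.3,-14.3,305],tool(yaw,1)); bot.dwell(.3); st("over blue")
im,P,c=cloud("wrist"); cv2.imwrite("pics/g2.png",im); np.save("g2.npy",P)
s,_,_=cloud("scene"); cv2.imwrite("pics/s2.png",s)
cv2.imwrite("pics/m3.png",np.vstack([np.hstack([im[:,80:480],s[60:360,200:480].repeat(1,0) if 0 else cv2.resize(s[100:310,150:350],(400,420))])]))
E
```

```text
False
l1 8.02 [573.2 255.  164.7] [ 0.1 -0.1 -3.7] [0.01 0.01 0.06] 28.8
False
l2 9.33 [573.2 254.9 304.1] [ 0.3 -0.8 -3.4] [-0.06 -0.01  0.01] 29.0
over blue 10.71 [508.5 -13.8 304.9] [-0.5  0.2 -2.2] [-0.02  0.04 -0.01] 29.3
```

View pics/m3.png

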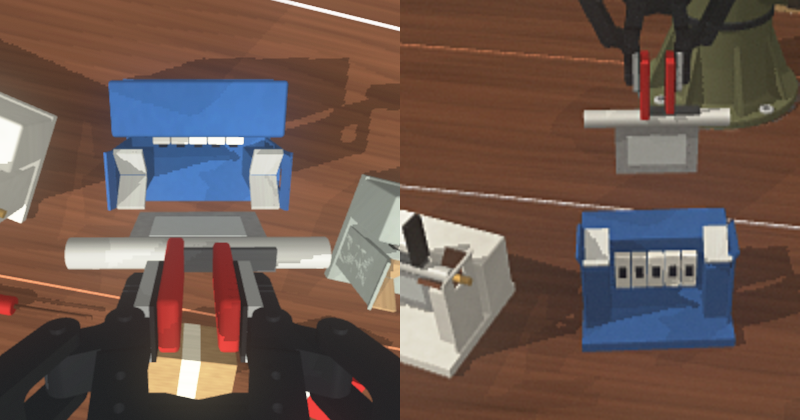

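```bash
python3 - <<'E'
from h import *
st=lambda t:(lambda s:print(t,round(s["clock"],2),np.round(s["ee_pos"],1),np.round(s["ft_force"],1),np.round(s["moment"],2),round(s["grip_width"],1)))(bot.read_state())
P=np.load("g2.npy"); yaw=np.radians(11.95); X=np.array([np.cos(yaw),np.sin(yaw)]);Y=np.array([-X[1],X[0]])
tcp=np.array([508.5,-13.8,304.9]); D=P-tcp; a=D[...,:2]@X; b=D[...,:2]@Y; z=D[...,2]
k=(z>-56)&(z<-33)&(abs(b)<90)&(abs(a)<30)
print(k.sum(), "b",np.percentile(b[k],[.5,99.5]).round(1),"a",np.percentile(a[k],[1,50,99]).round(1),"ztop",np.percentile(z[k],99).round(1))
for s in(1,-1):
    m=k&(b*s>45); print(s,np.median(a[m]).round(1),np.percentile(z[m],98).round(1))
print(bot.servo_line([508.3,-14.3,190],speed=120,until_force=20)); st("a")
print(bot.servo_line([508.3,-14.3,152],speed=50,until_force=15)); st("b")
print(bot.servo_line([508.3,-14.3,142.5],speed=20,until_force=12)); bot.dwell(.2); st("c")
im,P,c=cloud("wrist"); cv2.imwrite("pics/g3.png",im[:,80:480])
E
```

```text
7379 b [-63.9  65. ] a [-10.4  -3.6   6.7] ztop -35.2
1 -3.0 -39.9
-1 -2.8 -39.0
False
a 11.92 [508.6 -14.3 190.7] [ 0.2 -0.1 -2.7] [ 0.04 -0.02 -0.01] 28.9
False
b 12.82 [508.4 -14.3 152.3] [ 0.8 -0.5 -2.3] [-0.03  0.02 -0.01] 29.1
True
c 13.45 [507.8 -14.4 144. ] [-2.8 -2.6  5.6] [-0.07  0.6   0.09] 28.7
```

View pics/g3.png

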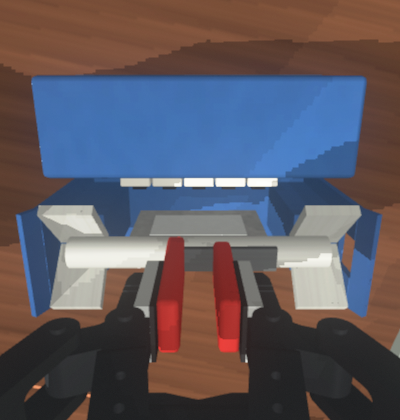

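```bash
python3 - <<'E'
from h import *
st=lambda t:(lambda s:print(t,round(s["clock"],2),np.round(s["ee_pos"],1),np.round(s["ft_force"],1),np.round(s["moment"],2),round(s["grip_width"],1)))(bot.read_state())
bot.move_gripper(85,30); bot.dwell(.2); st("open")
print(bot.servo_line([508.3,-14.3,230],speed=80,until_force=12)); st("up")
bot.servo_line([470,-22.5,330],speed=150); bot.dwell(.3); st("view")
im,P,c=cloud("wrist"); np.save("f.npy",P); cv2.imwrite("pics/f.png",im)
s,S,_=cloud("scene"); np.save("fs.npy",S); cv2.imwrite("pics/fs.png",s)
cv2.imwrite("pics/m4.png",np.hstack([cv2.resize(im[100:310,140:340],(400,420)),cv2.resize(s[180:285,220:320],(400,420),interpolation=cv2.INTER_CUBIC)]))
E
```

```text
open 14.28 [507.8 -14.3 143.7] [-1.  -1.1  0. ] [-0.01  0.02 -0.01] 85.3
False
up 15.51 [508.1 -14.3 229.5] [0.1 0.3 0.7] [-0.   -0.01  0.03] 85.3
view 16.68 [470.  -22.4 329.5] [-0.5  0.1  0.3] [-0.02 -0.06  0.02] 84.7
```

View pics/m4.png

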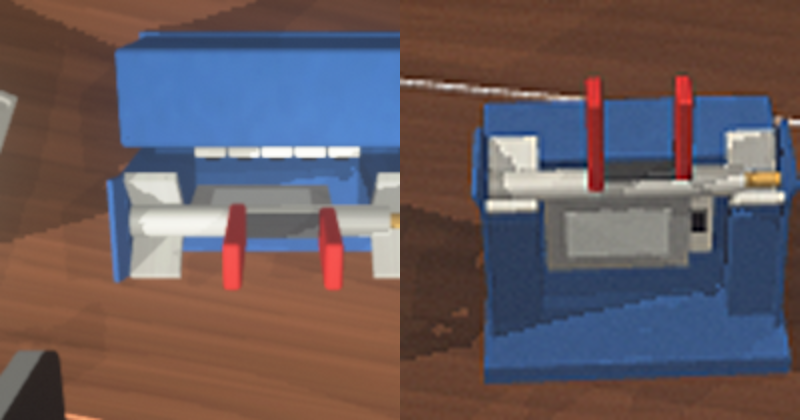

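```bash
python3 - <<'E'
from h import *
yaw=np.radians(11.95); X=np.array([np.cos(yaw),np.sin(yaw)]);Y=np.array([-X[1],X[0]])
for p,i in(("f.npy","f"),("fs.npy","fs")):
    P=np.load(p); im=cv2.imread(f"pics/{i}.png").astype(int); d=P[...,:2]-[508.3,-14.3]; a=d@X;b=d@Y;z=P[...,2]
    red=(im[...,2]>90)&(im[...,1]<80)&(im[...,0]<80)&(z>110)&(z<175)&(abs(a)<40)&(abs(b)<70)
    n,l=cv2.connectedComponents(red.astype(np.uint8))
    for j in range(1,n):
        m=l==j
        if m.sum()>10: print(i,m.sum(),"a",np.percentile(a[m],[3,97]).round(1),"b",np.percentile(b[m],[3,97]).round(1),"z",np.percentile(z[m],[3,99]).round(1))
    br=(abs(im[...,2]-im[...,0])<40)&(im.min(-1)>120)&(z>92)&(z<108)&(abs(a)<8)&(abs(b)<80)
    print(i,"barrel b",np.percentile(b[br],[2,98]).round(1),"ztop",[np.percentile(z[br&(b*s>30)],95).round(1) for s in(1,-1)],"a",[np.median(a[br&(b*s>30)]).round(1) for s in(1,-1)])
    bs=(im[...,2]-im[...,0]>60)&(im[...,1]>90)&(b>40)&(b<110)&(abs(a)<25)&(z>80)&(z<110)
    if bs.sum()>3: print("pin",np.percentile(b[bs],[3,97]).round(1))
# crop of the pin end
im=cv2.imread("pics/f.png"); cv2.imwrite("pics/f_c.png",cv2.resize(im[150:260,180:400],(800,400),interpolation=cv2.INTER_CUBIC))
E
```

```text
f 283 a [-11.8   9.1] b [-22.  -14.5] z [114.5 158.6]
f 283 a [-11.8   8.8] b [21.4 28.7] z [114.6 158.6]
f barrel b [-71.5  62.5] ztop [np.float64(104.4), np.float64(104.5)] a [np.float64(-2.0), np.float64(-2.3)]
pin [58.9 75.3]
fs 104 a [-9.2 12.7] b [-23.  -15.7] z [112.  158.9]
fs 100 a [-6.7 12.1] b [21.1 27.7] z [111.3 158.9]
fs barrel b [-70.8  54.7] ztop [np.float64(104.4), np.float64(104.5)] a [np.float64(3.9), np.float64(3.9)]
pin [57.4 73.8]
```

View pics/f_c.png

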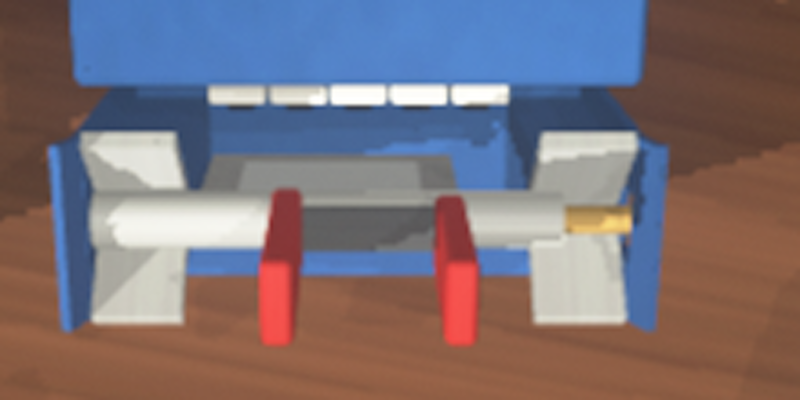

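```bash
python3 -c "
from rig import bot
bot.dwell(.3); bot.finish_job(); print(bot.read_state()['clock'])"
```

```text
the job is handed in; nothing more can be done
the job is handed in; nothing more can be done
```

The red-tabbed door is off the grey housing and hanging in the blue one. I handed the job in at about 17 s on the robot's clock; no verdict is reported.

**What I did:** I squeezed the tabs to 29 mm, which drew the pin flush with the barrel end. I lifted the door about 160 mm, carried it over, and lowered it with the pin drawn until it touched the cradles. I then opened the gripper and moved the arm clear.

**Last checks, from the wrist and scene cameras:**

| Check | Measured | Required |
|---|---|---|
| Tab outer faces apart | about 51–52 mm, so the pin is out | 52 mm with pin fully out |
| Grip point along the hinge | about −8 mm (the spring slid the door towards the −y end wall on release) | within ±15 mm |
| Grip point across the hinge | about −1 mm (wrist camera), +2 mm (scene camera) | within ±15 mm |
| Height | tab tops read about 158.6 mm, and read about 158 mm before the move | tops at 157 mm (+7 / −8 mm) |
| Barrel | level to 0.1 mm and in line with the hinge | within 7° of the hinge line |

- **Disagreement:** the two cameras differ by about 6 mm on the barrel's position across the hinge. Each camera sees a different side of the barrel, and both readings are well inside tolerance.
- **Black door:** the robot never touched it, but I didn't re-measure its position at the end.
- **Pin in the eye:** the last image shows the pin's brass tip reaching the eye wall. With the door at −8 mm, I estimate it goes only about 5 mm past the inner wall face.

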